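# Close up a row of glue bottles in the banding tray and hold it tight

### The job

Four small glue bottles are to be banded together as one pack: stand the fallen one upright in the gap left in the row in the tray and let go of it. Then pump the clamp's trigger, letting it come forward again between pulls, until the jaw has pushed the row together tight against the end stop, and finish while still holding the trigger pulled so that the jaw's sprung pad stays pressed in about half-way. Work the jaw only by the trigger, never press its pad all the way in (that crushes the bottles), do not knock over the other bottles and leave the other things on the bench where they are.

Things in the scene. Friction and masses are not known exactly. Their poses are not given: they have to be found in the camera images.
- tray: fixed plywood tray with lane and clamp. Origin on the bench top under the lane's centre line; x along the lane from clamp to end stop (robot's left), y toward the robot, z up. Board x -137..208, y +-45, top z 12 mm; lane 30 mm wide between rails at x 4..196 mm: 6 mm high, then a 45 degree lip flaring outward to 10 mm. Clamp frame x -116..-28, y +-16 (foot +-31), to z 99 mm
- stop_face (a point): middle of the end stop's face (tray x 190, y 0, z 42 mm); the face is 36 mm wide, 20..66 mm above the bench
- gap (a point): point on the board's top in the lane (tray x 96, y 0, z 12 mm) near the middle of the gap for the fallen bottle; the true middle is half-way between bottle_b and bottle_c
- push_bar: clamp's toothed steel bar with jaw head and sprung pad. Origin: the tray's origin at travel 0; slides along tray +x up to 120 mm. A full trigger pull pushes it about 16 mm (4 mm teeth). 2.5 N friction holds it while the trigger goes forward, but a pad pressed in more than about 3 mm pushes the bar back when the trigger is let out, so pressure lasts only while the trigger is held
- pad_face (a point): middle of the front face (26 x 44 mm, black rubber) of the jaw's sprung pad that meets the bottles, 44 mm above the bench; at tray x 10 mm plus bar travel when not pressed in
- jaw_pad (a joint): how far the sprung pad is pressed in toward the jaw head, m: 0 free, 0.016 fully in (the 16 mm gap between pad plate and jaw head is gone); spring 0.8 N per mm. About half-way (0.005 to 0.013) is right
- trigger_angle (a joint): trigger angle, rad: 0 let out (leans 0.29 rad toward the end stop), 0.58 fully pulled (leans 0.29 rad toward the pistol grip). A spring of 2.5 to 3.5 N at the grip returns it; with the pad half-way in it takes about 7 N. 0.1 rad of pull moves the bar about 2.8 mm
- trigger: black trigger turning about a pin along tray y. Origin on the pin (tray x -62, y 0, z 85 mm). 10 to 12 mm thick, 20 mm wide (tray y), reaches 93 mm up from the pin. Pull or push its upper half toward the pistol grip (tray -x). The grip is a fixed black post behind it: tray x -135..-107, y +-14, up to z 179 mm; over 12 mm stay free between them when fully pulled
- trigger_grip (a point): middle of the trigger's upper half, 65 mm from its pin (147 mm above the bench when let out); swings about 37 mm toward the pistol grip
- fallen: white glue bottle: body 25 mm diameter, 60 mm high, cap 17 mm diameter on top, 80 mm in all, about 35 g. Origin: centre of its base; z toward the cap. Lies on the bench between tray and robot, cap to the left or toward the robot's left (0.5 to 1.8 rad from tray +y toward tray +x)
- bottle_a: white glue bottle: body 25 mm diameter, 60 mm high, cap 17 mm diameter on top, 80 mm in all, about 35 g. Origin: centre of its base; z toward the cap. Stands in the lane next to the end stop
- bottle_b: white glue bottle: body 25 mm diameter, 60 mm high, cap 17 mm diameter on top, 80 mm in all, about 35 g. Origin: centre of its base; z toward the cap. Stands next to bottle_a; on its other side is the gap, 73 to 86 mm free
- bottle_c: white glue bottle: body 25 mm diameter, 60 mm high, cap 17 mm diameter on top, 80 mm in all, about 35 g. Origin: centre of its base; z toward the cap. Stands in the lane on the far side of the gap, nearest the jaw
- tub: white lidded tub, 64 mm diameter, 66 mm high, behind the tray; leave alone. Origin: centre of its base
- fixings: small carton of fixings 75 x 132 x 66 mm behind the tray; leave alone. Origin: centre of its underside
- driver: screwdriver 200 mm long on the bench to the left; leave alone. Origin: under its middle
- marker: marker pen 135 mm long on the bench to the right; leave alone. Origin: under its middle
There are look-alikes about, which are no part of the job. Leave any brown look-alike of the fallen alone. What is shaped like the bottle_c but yellow is not meant.

How it is judged:
On the way:
1. the fallen bottle stands upright in the gap of the row, let go (angle between fallen's own z axis and vertical below 0.1 rad and x of fallen in the frame of tray between 0.066 and 0.126 m and y of fallen in the frame of tray between -0.005 and 0.005 m and z of fallen in the frame of tray between 0.01 and 0.015 m and contact force between the fingers and fallen below 0.05 N), for 0.2 s.
At the end, for the whole second after the job is handed in: All four bottles upright (0.2 rad) in the lane, centres of neighbours under 28.5 mm apart, pressed with over 2.5 N at jaw and end stop; pad pressed in 5 to 13 mm; gripper still on the trigger (over 1 N), holding it pulled (over 0.05 rad), fingers on no bottle (value of joint jaw_pad between 0.005 and 0.013 m and value of joint trigger_angle above 0.05 rad and contact force between any of the fingers, the arm and trigger above 1 N and contact force between push_bar and bottle_c above 2.5 N and contact force between tray and bottle_a above 2.5 N and horizontal distance between bottle_a and bottle_b below 0.0285 m and horizontal distance between bottle_b and fallen below 0.0285 m and horizontal distance between fallen and bottle_c below 0.0285 m and angle between each of bottle_a, bottle_b, fallen, bottle_c's own z axis and vertical below 0.2 rad and height (world z) of each of bottle_a, bottle_b, fallen, bottle_c below 0.02 m and contact force between the fingers and bottle_a below 0.2 N and contact force between the fingers and bottle_b below 0.2 N and contact force between the fingers and fallen below 0.2 N and contact force between the fingers and bottle_c below 0.2 N and linear speed of push_bar below 0.02 m/s); the arm keeps its last pose, push and grip.
It fails at once if the sprung pad is pressed all the way in and crushes the bottles (over 15.2 of 16 mm) (value of joint jaw_pad above 0.0152 m).
It fails at once if the jaw or its bar is pushed by the robot itself instead of by the trigger (contact force between any of the fingers, the arm and push_bar above 2 N).
It fails at once if a bottle of the row is knocked over (angle between any of bottle_a, bottle_b, bottle_c's own z axis and vertical above 0.6 rad).
It fails at once if another thing on the bench is disturbed (moved over 20 mm) (distance of any of tub, fixings, driver, marker from where it was at the start of the episode above 0.02 m).
It also fails if it takes over 67 s, if anything falls off the work surface, if the arm or the gripper's body presses on something with over 40 N, if the wrist force passes 120 N, or if a joint passes its speed limit or range.

### The arm

A 6-joint arm with a two-finger parallel gripper is mounted at the origin on a cart in front of the work surface, level with it; the furniture and walls round the work are solid. World frame = base frame: x ahead of the robot, y to its left, z up, the work surface at z = 0. Lengths are in m, angles in rad, forces in N, time in s.
With the tool pointing down it reaches from about 0.3 to 0.825 m from the base axis. Payload 5.4 kg.
Tool frame: the origin (TCP) lies at the very end of the fingers, on their centre line; the grasp point (between the pads) lies behind it (grip_depth is the z of the grasp point in the tool frame, in m); z points along the fingers, y is the line along which they close (so a half turn about z gives the same grasp; the last joint's range is limited). The gripper opens to 92 mm and grips with 3 to 60 N. Pads are 20 mm wide; open, the fingers measure 128 mm over their backs; the gripper's body (75 mm by 189 mm) begins 69 mm behind the grasp point.
Start: joints at [1.094, 0.158, 1.597, -0, 1.386, -0.21], TCP at [0.152, 0.555, 0.215] pointing down, gripper open.
Joint ranges: [-2.91, 2.91], [-0.94, 2.29], [0.18, 2.7], [-1.29, 4.43], [0.17, 2.64], [-3, 3]. Speed limits (rad/s): [2.57, 2.57, 3.14, 3.14, 3.14, 3.14].

### API

Orientations are given as a unit quaternion [w, x, y, z].
In Python, from bench import get_obs, read_camera, camera_info, job_done, grip_depth gives the robot as it stands.
- The arm moves only by the shell command python3 -m pendant 'ROWS' [OPENING] [FORCE]. ROWS is JSON, a list of rows, each a list of 4 numbers: the shift along the tool's x, y, z in m, then the turn about the tool's z in rad. In form: [[tx, ty, tz, yaw], ...]. A call has 1 to 10 rows; each row shifts and turns the commanded pose from where the row before left it, along the tool's axes as they then stand; what a row does not reach is not made up. A row lasts 1/8 s, in which the tool goes at most 62.5 mm and 10.7 degrees, less where a joint would pass 70% of its speed; a pose out of reach is approached as far as the arm can. A call with a gripper value outside its range is refused whole. OPENING is the opening, from 0 (shut) to 1 (fully open), set as the call begins (- or left out, the last holds). The fingers move at their own pace and stop on an object; FORCE is the grip in N (left out, the last holds). Time passes only in rows, so rows that do not move let the fingers close. It gives the time, the measured TCP pose, the force, the opening and the grip force at its end, in the units of the state.
- get_obs(): the state, without advancing time (a new reading comes with each control period).
- read_camera(name): name is "side" or "top" or "wrist"; returns (picture, depth): 400x640x3 uint8, red, green, blue; 400x640 float32, m along the optical axis (not along the pixel's ray), 0 where there is no reading.
- camera_info(name): a dict with "fovy" (degrees; the focal length in pixels is half the picture's height over the tangent of half this angle, whatever the lens; pixels are square), "cx", "cy" (the principal point, pixels), "eye" and "rotation" of the camera in the world; the wrist camera has in their place "tool_from_camera" (4x4, takes a point from camera to tool coordinates, whose origin is the TCP and whose axes are the flange's). Camera axes: x right, y down, z forward; pixel columns grow to the right and rows downward; lengths in m; the calibration is good to about 2 mm. A picture is of the moment at which its call begins: read the wrist's pose just before it. camera_info takes no time and is no camera call.
- job_done(): hands the job in; it is judged then, once.
The state is a dict: "clock": time; "q": joint angles; "dq": joint speeds; "effort": joint torques, N m; "tool_pos": TCP position; "tcp_rot": TCP orientation; "contact_force": force on the tool from outside, world axes, zero at the start; "moment": the same for the moment, N m; "finger_gap": finger opening in m; "grip_force": force on a finger pad.
Only numpy, scipy, OpenCV 4.12 (cv2) and the standard library are available. Lean on these libraries where they do the work, as an engineer would, in place of code of your own. Each camera call takes 0.05 s, during which the arm holds its last target. There are 200 camera calls.

## Working session

There is one attempt and no reset: what is moved stays moved. The work goes in short steps, Python scripts to look and compute and a shell command to move; the robot and the scene stay as the last step left them, time stands still between calls to the robot, and variables do not carry over. Pictures are saved under pics/ and viewed, at most 10 in all, crops included, and the job is handed in when it is done.

```bash
ls; mkdir -p pics; cat > h.py <<'E'
import numpy as np,cv2
from bench import *
from scipy.spatial.transform import Rotation as R
def cam(n):
    o=get_obs(); im,d=read_camera(n); c=camera_info(n)
    f=im.shape[0]/2/np.tan(np.radians(c['fovy'])/2)
    if 'eye' in c: E=np.array(c['eye']);M=np.array(c['rotation'])
    else:
        q=o['tcp_rot'];Rt=R.from_quat([q[1],q[2],q[3],q[0]]).as_matrix();T=np.array(c['tool_from_camera'])
        E=Rt@T[:3,3]+np.array(o['tool_pos']);M=Rt@T[:3,:3]
    return im,d,(f,c['cx'],c['cy'],E,M)
def cloud(d,k):
    f,cx,cy,E,M=k;v,u=np.mgrid[:d.shape[0],:d.shape[1]]
    return np.stack([(u-cx)/f*d,(v-cy)/f*d,d],-1)@M.T+E
def ray(u,v,k,z):
    f,cx,cy,E,M=k;r=M@np.array([(u-cx)/f,(v-cy)/f,1]);return E+r*(z-E[2])/r[2]
def save(n,im): cv2.imwrite('pics/'+n,im[:,:,::-1])
E
python3 - <<'E'
from h import *
o=get_obs();print(o, grip_depth)
for n in('top','side'):
    im,d,k=cam(n);save(n+'0.png',im);print(k);np.savez(n+'0.npz',im=im,d=d)
E
```

```text
pics
{'clock': 0.0, 'q': array([ 1.09392054e+00,  1.59088933e-01,  1.59821263e+00,  1.09257137e-05,
        1.38620675e+00, -2.10075839e-01]), 'dq': array([-2.26013562e-05, -1.57469310e-03,  7.98654343e-04,  8.19702833e-04,
        1.02864946e-03, -1.48895744e-03]), 'effort': array([ 1.06935939e-03, -3.85580850e+01, -3.22102439e+01,  7.03001185e-02,
        3.79547384e-02, -1.32431437e-04]), 'tool_pos': array([0.15130632, 0.55408678, 0.21360634]), 'tcp_rot': array([-3.27616940e-04,  1.33005611e-01,  9.91114822e-01, -9.00077121e-04]), 'contact_force': array([-0.28698013,  0.33031971, -0.31460295]), 'moment': array([-0.03019321,  0.0295616 ,  0.00613613]), 'grip_force': 0.0, 'finger_gap': 0.09203778788432801} -0.0187
(np.float64(386.077361336639), 322.0087424369683, 198.60790476238714, array([0.45763455, 0.23947521, 1.07514026]), array([ 0.03423304, -0.70418557,  0.70826899, -0.03613603]))
(np.float64(385.36245882903955), 315.43998420159073, 195.33871166509394, array([0.14669616, 0.42437182, 0.93864156]), array([ 0.13259209, -0.5162135 ,  0.81887546, -0.21303977]))
```

View pics/top0.png

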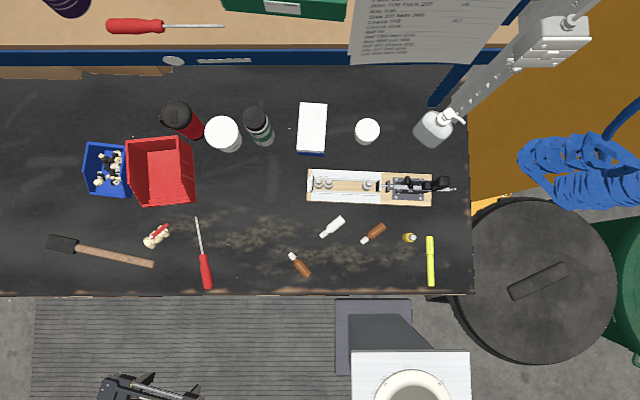

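View pics/side0.png

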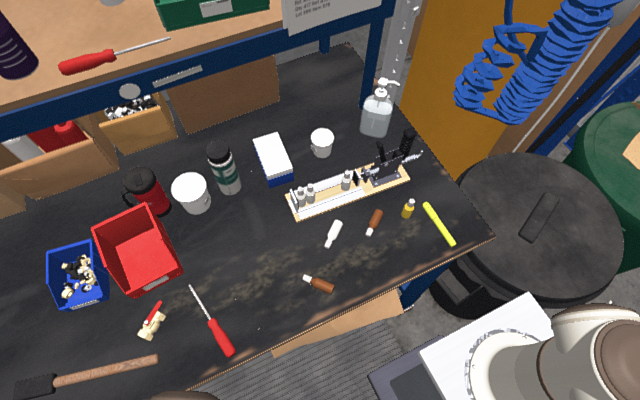

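```bash
sed -i "s/M=np.array(c\['rotation'\])/q=c['rotation'];M=R.from_quat([q[1],q[2],q[3],q[0]]).as_matrix()/" h.py
python3 - <<'E'
from h import *
im,d,k=cam('top')
P=cloud(d,k)
print(camera_info('wrist'))
print('z bench',np.median(P[200:215,330:400,2]),'ray',ray(332,227,k,.0125),'base',ray(400,385,k,.1))
hsv=cv2.cvtColor(im,cv2.COLOR_RGB2HSV)
m=((hsv[...,1]<60)&(hsv[...,2]>150)).astype(np.uint8); m[:212]=0;m[250:]=0;m[:,:310]=0;m[:,350:]=0
v,u=np.nonzero(m);pts=np.array([ray(a,b,k,.0125)[:2] for a,b in zip(u,v)])
c,wh,a=cv2.minAreaRect(pts.astype(np.float32));print('bottle',c,wh,a,len(u))
# tray board: warm + light, z<.03
r=slice(160,212);mm=np.zeros(im.shape[:2],np.uint8);mm[r,295:440]=((im[r,295:440].max(-1)>140)&(abs(P[r,295:440,2]-.012)<.012))
v,u=np.nonzero(mm);pts=P[v,u,:2].astype(np.float32)
c,wh,a=cv2.minAreaRect(pts);print('tray',c,wh,a);print(cv2.boxPoints((c,wh,a)))
E
```

```text
{'fovy': 58.252800397765036, 'cx': 323.20366547995644, 'cy': 199.81239365293945, 'tool_from_camera': array([[-3.20620306e-04, -9.57000227e-01, -2.90086990e-01,
         8.26516532e-02],
       [ 9.99999777e-01, -4.76924760e-04,  4.68124646e-04,
        -7.27110187e-04],
       [-5.86345061e-04, -2.90086775e-01,  9.57000167e-01,
        -1.69924794e-01],
       [ 0.00000000e+00,  0.00000000e+00,  0.00000000e+00,
         1.00000000e+00]])}
z bench 0.0006000631970752845 ray [0.48526159 0.20932358 0.0125    ] base [0.1001537  0.05029221 0.1       ]
bottle (0.48499932885169983, 0.21134886145591736) (0.02448400855064392, 0.07946647703647614) 38.87310791015625 224
tray (0.596203625202179, 0.10587314516305923) (0.34751662611961365, 0.09067188948392868) 87.0477066040039
[[ 0.54197854 -0.06531955]
 [ 0.63253003 -0.06998956]
 [ 0.6504287   0.27706584]
 [ 0.5598772   0.28173584]]
```

```bash
python3 -m pendant '[[-0.042,-0.024,0,0],[-0.042,-0.024,0,0],[-0.042,-0.024,0,0],[-0.042,-0.024,0,0],[-0.042,-0.024,0,0],[-0.042,-0.024,0,0],[-0.042,-0.024,0,0],[-0.042,-0.024,0,0],[-0.042,-0.024,0,0]]' 0.4
python3 -m pendant '[[0,0,0,0.156],[0,0,0,0.156],[0,0,0,0.156],[0,0,0,0.156],[0,0,0,0]]'
cat > fb.py <<'E'
from h import *
im,d,k=cam('wrist');save('w1.png',im)
hsv=cv2.cvtColor(im,cv2.COLOR_RGB2HSV);P=cloud(d,k)
m=((hsv[...,1]<70)&(hsv[...,2]>110)&(P[...,2]>.002)&(P[...,2]<.04)&(d>0)).astype(np.uint8)
n,l,s,cc=cv2.connectedComponentsWithStats(m)
for i in range(1,n):
    if s[i,4]<400: continue
    q=P[l==i]; q=q[q[:,2]>.004];c,wh,a=cv2.minAreaRect(q[:,:2].astype(np.float32));print(cc[i],s[i,4],c,wh,a,q[:,2].max())
o=get_obs();print(o['tool_pos'],R.from_quat(np.roll(o['tcp_rot'],-1)).as_matrix()[:2,0],o['q'])
E
python3 fb.py
```

```text
clock: 1.27
tool_pos: [0.4601, 0.2453, 0.2144]
tcp_rot: [-0.0, 0.133, 0.991, 0.0]
contact_force: [-0.1, 0.2, -0.8]
finger_gap: 0.0365
grip_force: 0.0
clock: 1.9
tool_pos: [0.4591, 0.2466, 0.2143]
tcp_rot: [-0.0, 0.43, 0.903, -0.0]
contact_force: [-0.4, 0.7, -0.2]
finger_gap: 0.0369
grip_force: 0.0
[321.86585366 215.61764706] 1394 (0.4846058189868927, 0.21169640123844147) (0.024616574868559837, 0.07937103509902954) 39.04289245605469 0.026465814592713688
[600.90020647 220.48795595] 1453 (0.7262032628059387, 0.39433997869491577) (0.026334799826145172, 0.05878322198987007) 16.986360549926758 0.03996060482951064
[416.68839016 241.03366422] 2317 (0.6031305193901062, 0.2474820911884308) (0.06076483055949211, 0.08795873075723648) 87.01089477539062 0.039860059051993246
[333.661404   315.38906118] 3547 (0.5606685876846313, 0.10902911424636841) (0.1145724207162857, 0.1087198406457901) 49.28663635253906 0.03985673503994369
[0.45911539 0.2465682  0.21434945] [-0.63104652  0.77574495] [ 2.60680728e-01  1.88378604e-02  1.74657024e+00  1.96139115e-05
  1.37670680e+00 -4.22224663e-01]
```

View pics/w1.png

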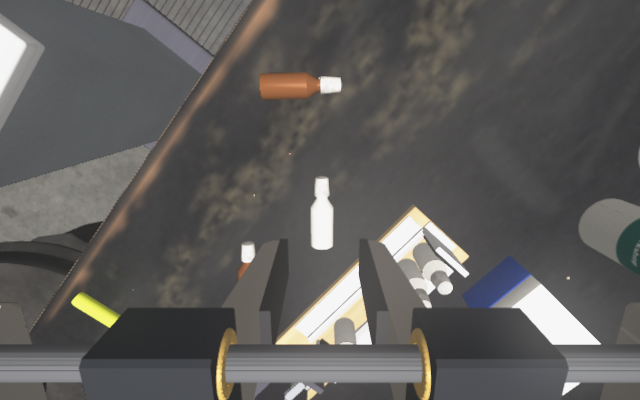

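```bash
python3 -m pendant '[[0,-0.002,0.04,0],[0,0,0.045,0],[0,0,0.045,0],[0,0,0.045,0],[0,0,0.025,0],[0,0,0.011,0],[0,0,0,0]]' 
python3 -m pendant '[[0,0,0,0],[0,0,0,0],[0,0,0,0],[0,0,0,0],[0,0,0,0]]' 0 3
```

```text
clock: 2.82
tool_pos: [0.4576, 0.2453, 0.0035]
tcp_rot: [-0.0, 0.43, 0.903, -0.0]
contact_force: [-0.3, -1.1, 0.4]
finger_gap: 0.0368
grip_force: 0.0
clock: 3.45
tool_pos: [0.4581, 0.2455, 0.0039]
tcp_rot: [0.0, 0.431, 0.902, 0.0]
contact_force: [-0.3, 1.1, 1.2]
finger_gap: 0.0162
grip_force: 3.0
```

```bash
python3 -m pendant '[[0,0,-0.015,0],[0,0,-0.02,0],[0,0,-0.03,0],[0,0,-0.03,0],[0,0,-0.03,0],[0,0,0,0],[0,0,0,0]]' 
python3 - <<'E'
from h import *
o=get_obs();print(o['finger_gap'],o['grip_force'])
im,d,k=cam('wrist');im2,d2,k2=cam('side')
a=im[120:340,200:440]
f,cx,cy,E,M=k2;p=M.T@(np.array(o['tool_pos'])-E);u,v=int(cx+f*p[0]/p[2]),int(cy+f*p[1]/p[2]);print(u,v)
b=im2[max(0,v-60):v+60,max(0,u-60):u+60]
save('l1.png',np.hstack([cv2.resize(a,(400,367)),cv2.resize(b,(367,367))]))
E
```

```text
clock: 4.32
tool_pos: [0.457, 0.2451, 0.1278]
tcp_rot: [-0.001, 0.431, 0.902, -0.001]
contact_force: [-0.7, -0.4, -1.3]
finger_gap: 0.0166
grip_force: 3.0
0.01661922758515177 2.99976859241724
326 231
```

View pics/l1.png

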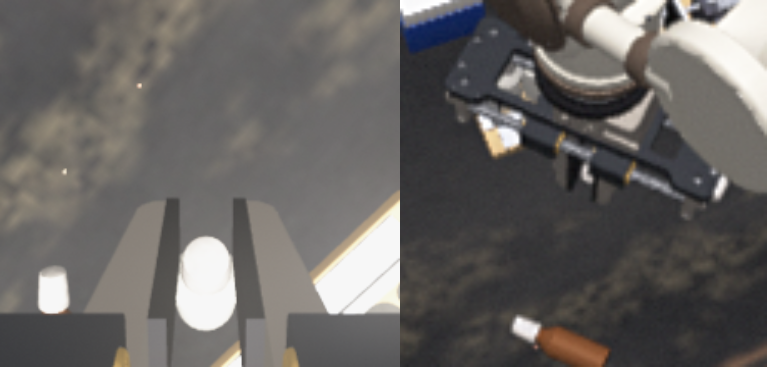

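```bash
cat > tl.py <<'E'
from h import *
im,d,k=cam('wrist');o=get_obs();c=camera_info('wrist');T=np.array(c['tool_from_camera'])
f=k[0];P=cloud(d,(f,c['cx'],c['cy'],T[:3,3],T[:3,:3]))  # tool frame
m=(im.min(-1)>140)&(abs(P[...,1])<.016)&(abs(P[...,0])<.06)&(P[...,2]>-.03)&(P[...,2]<.09)
Q=P[m];print(len(Q),Q.min(0),Q.max(0))
for z in np.arange(-.02,.085,.005):
    s=Q[abs(Q[:,2]-z)<.0025]
    if len(s)>3: print(round(z,3),len(s),'x',s[:,0].min().round(4),s[:,0].max().round(4),'y',s[:,1].min().round(4),s[:,1].max().round(4))
E
python3 tl.py
```

```text
1616 [-0.05975937 -0.01246712 -0.0299196 ] [-0.00055506  0.01018989  0.04411665]
-0.02 11 x -0.0104 -0.0064 y -0.0088 0.0077
-0.015 35 x -0.0117 -0.0079 y -0.0042 0.0036
-0.01 500 x -0.0163 -0.0021 y -0.0088 0.0077
-0.005 258 x -0.0211 -0.0006 y -0.0081 0.0065
0.0 86 x -0.0243 -0.0108 y -0.0083 0.0073
0.005 144 x -0.0357 -0.02 y -0.0084 0.0065
0.01 336 x -0.0404 -0.0212 y -0.0106 0.0096
0.015 72 x -0.0444 -0.0202 y -0.0108 0.0091
0.02 56 x -0.0485 -0.02 y -0.011 0.0102
0.025 39 x -0.0529 -0.0427 y -0.0114 0.0098
0.03 40 x -0.0576 -0.0474 y -0.0112 0.0101
0.035 26 x -0.0598 -0.0488 y -0.0118 0.0096
0.04 8 x -0.0595 -0.0549 y -0.0115 0.01
```

```bash
python3 -m pendant '[[-0.025,0,-0.05,0],[-0.02,0,-0.035,0],[-0.015,0,-0.02,0],[-0.01,0,-0.01,0],[0,0,0,0],[0,0,0.01,0],[0,0,0.02,0],[0,0,0.03,0],[0,0,-0.04,0],[0,0,-0.02,0]]';python3 -m pendant '[[0,0,0,0],[0,0,0,0]]'; python3 tl.py
```

```text
clock: 5.72
tool_pos: [0.5008, 0.1914, 0.2427]
tcp_rot: [-0.001, 0.43, 0.903, -0.001]
contact_force: [-0.3, 0.2, 0.7]
finger_gap: 0.0167
grip_force: 3.0
clock: 5.98
tool_pos: [0.5006, 0.1911, 0.2414]
tcp_rot: [-0.001, 0.431, 0.903, -0.001]
contact_force: [0.7, 0.0, 0.5]
finger_gap: 0.0164
grip_force: 3.0
798 [-0.03099574 -0.00972642 -0.01238601] [0.01026307 0.01559326 0.06619016]
-0.01 519 x -0.0133 0.0 y -0.0088 0.0063
-0.005 69 x -0.0049 -0.0002 y -0.0069 0.0052
0.0 16 x 0.0087 0.0103 y 0.0079 0.0156
0.015 116 x -0.0307 -0.0118 y -0.0096 0.0086
0.02 42 x -0.031 -0.0104 y -0.0089 0.0086
0.025 13 x -0.0127 -0.0105 y -0.0097 0.0086
0.055 6 x -0.0217 -0.0201 y -0.0063 0.0032
```

```bash
cat >> tl.py <<'E'
C=Q[(Q[:,2]<-.003)&(Q[:,2]>-.02)&(Q[:,0]>-.02)&(Q[:,0]<.004)];A=np.c_[C[:,:2],np.ones(len(C))];print('cap plane',np.linalg.lstsq(A,C[:,2],rcond=None)[0],C.mean(0))
E
python3 tl.py|tail -1
python3 -m pendant '[[0,0,0.01,0],[0,0,0.02,0],[0,0,0.04,0],[-0.01,0,-0.06,0],[0,0,-0.02,0],[0,0,0.01,0],[0,0,0.02,0],[0,0,0.04,0],[-0.01,0,-0.06,0],[0,0,0,0]]';python3 -m pendant '[[0,0,0,0],[0,0,0,0]]'; python3 tl.py
```

```text
cap plane [ 3.77657459e-01  1.45143153e-04 -6.99227878e-03] [-0.0063016  -0.00055094 -0.0093722 ]
clock: 7.32
tool_pos: [0.5154, 0.1752, 0.2445]
tcp_rot: [0.001, 0.431, 0.902, 0.001]
contact_force: [0.4, 0.2, -0.1]
finger_gap: 0.0165
grip_force: 3.0
clock: 7.58
tool_pos: [0.5136, 0.1754, 0.2419]
tcp_rot: [-0.001, 0.431, 0.902, -0.001]
contact_force: [-0.9, -0.1, -0.6]
finger_gap: 0.0162
grip_force: 3.0
801 [-0.02562188 -0.01124923 -0.01217593] [0.01030548 0.00866185 0.06910907]
-0.01 514 x -0.0136 -0.0004 y -0.0073 0.0063
-0.005 64 x -0.0075 0.0101 y -0.0089 0.0058
0.0 5 x 0.0097 0.0103 y -0.009 0.0084
0.015 10 x -0.0215 -0.0076 y -0.0095 0.0085
0.02 141 x -0.0256 -0.0061 y -0.0097 0.0087
0.025 44 x -0.0104 -0.0059 y -0.0097 0.0086
0.06 4 x -0.022 -0.0166 y -0.0112 0.0069
0.065 12 x -0.0241 -0.0177 y -0.0109 0.0084
0.07 4 x -0.0198 -0.0183 y -0.0016 0.0056
cap plane [ 0.28866875  0.00708469 -0.00734872] [-0.00659942 -0.00058004 -0.00925787]
```

```bash
python3 -m pendant '[[0,0,0,0.183],[0,0,0,0.183],[0,0,0,0.183],[0,0,0,0.182],[0,0.03,0,0],[0,0.03,0,0],[0.01,0.026,0,0],[0,0,0.02,0],[0,0,0.04,0],[-0.01,0,-0.06,0]]';python3 -m pendant '[[0.01,0,0,0],[0,0,0,0],[0,0,0,0]]'; python3 tl.py
python3 - <<'E'
from h import *
o=get_obs();print(o['tool_pos'],R.from_quat(np.roll(o['tcp_rot'],-1)).as_matrix()[:2,0],o['q'])
O=np.array([.5944,.0704]);X=np.array([.0516,.9987]);Y=np.array([-.9987,.0516])
t=np.array(o['tool_pos'])[:2]-O;print('tcp tray',t@X,t@Y)
im,d,k=cam('wrist');save('w2.png',im);P=cloud(d,k)
p=P[...,:2]-O;tx=p@X;ty=p@Y;m=(d>0)&(abs(ty)<.025)&(P[...,2]>.083)&(P[...,2]<.097)&(tx>0)&(tx<.185)
n,l,s,cc=cv2.connectedComponentsWithStats(m.astype(np.uint8))
for i in range(1,n):
    if s[i,4]>60: print(cc[i],s[i,4],tx[l==i].min(),tx[l==i].max(),ty[l==i].min(),ty[l==i].max(),np.median(P[l==i][:,2]))
E
```

```text
clock: 8.88
tool_pos: [0.5895, 0.1704, 0.2276]
tcp_rot: [-0.01, 0.724, 0.689, -0.012]
contact_force: [1.3, 0.8, -0.1]
finger_gap: 0.0164
grip_force: 3.0
clock: 9.25
tool_pos: [0.5996, 0.1809, 0.2418]
tcp_rot: [-0.001, 0.725, 0.689, -0.001]
contact_force: [0.5, -0.2, -0.1]
finger_gap: 0.0165
grip_force: 3.0
849 [-0.02384215 -0.01594434 -0.01144809] [0.01030106 0.0158456  0.06922283]
-0.01 516 x -0.0141 -0.0007 y -0.0071 0.0065
-0.005 46 x -0.0093 -0.0011 y -0.0066 0.0055
0.0 32 x 0.0082 0.0103 y -0.0159 0.0158
0.015 10 x -0.0109 -0.0066 y -0.0074 0.0075
0.02 164 x -0.0238 -0.0046 y -0.0095 0.0089
0.025 74 x -0.0099 -0.0042 y -0.0095 0.0083
0.07 4 x -0.0166 -0.0149 y -0.0021 0.0065
cap plane [ 0.22632115 -0.0121531  -0.00748878] [-0.00719067 -0.0003128  -0.00911238]
[0.59977974 0.18089871 0.24198869] [0.05075187 0.99871114] [ 1.00438038e-01  2.76107687e-01  1.40588035e+00 -1.63734446e-04
  1.46221703e+00  1.51230395e-01]
tcp tray 0.11063265540962416 0.00032898482738317244
[325.75784753 110.61434978] 223 0.1687027341920704 0.1824184351703678 -0.008272013312854359 0.005863504801131081 0.09017286189198837
[325.53636364 141.03181818] 220 0.1421643981404545 0.15621679961607757 -0.007559239196976486 0.006003776090617277 0.09019937806179587
```

View pics/w2.png

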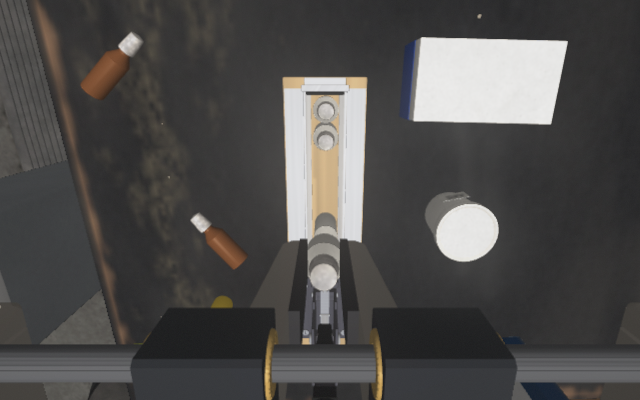

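```bash
python3 -m pendant '[[0,0.0015,0.03,0],[0,0,0.04,0],[0,0,0.035,0],[0,0,0.025,0],[0,0,0.015,0],[0,0,0.008,0],[0,0,0.003,0],[0,0,0,0]]';  python3 tl.py|tail -1; python3 -m pendant '[[-0.002,0,0.002,0],[-0.003,0,0.001,0],[-0.003,0,0,0],[-0.003,0,0,0],[-0.003,0,0,0],[0,0,0,0]]';python3 tl.py
```

```text
clock: 10.35
tool_pos: [0.6028, 0.181, 0.0884]
tcp_rot: [0.0, 0.725, 0.689, 0.001]
contact_force: [-0.1, -0.9, 0.9]
finger_gap: 0.0167
grip_force: 3.0
cap plane [ 0.24218542  0.00353933 -0.00735418] [-0.00721951 -0.00030094 -0.0091037 ]
clock: 11.15
tool_pos: [0.6015, 0.1667, 0.0846]
tcp_rot: [-0.0, 0.725, 0.689, -0.0]
contact_force: [0.8, -1.0, -0.5]
finger_gap: 0.0164
grip_force: 3.0
3683 [-0.05767514 -0.01598774 -0.0117099 ] [0.05999286 0.01599688 0.07474387]
-0.01 538 x -0.0144 0.0558 y -0.0071 0.0065
-0.005 833 x -0.0506 0.0588 y -0.008 0.0055
0.0 16 x 0.0083 0.0101 y -0.0154 0.0158
0.015 16 x -0.0487 0.0579 y -0.0086 0.0075
0.02 472 x -0.054 0.0598 y -0.0107 0.0089
0.025 792 x -0.0577 0.06 y -0.0133 0.011
0.03 61 x -0.0576 0.0599 y -0.0133 0.011
0.035 8 x -0.0409 -0.04 y -0.0038 0.0033
0.065 512 x -0.0173 0.0598 y 0.013 0.016
0.07 140 x -0.0197 0.0589 y -0.0159 0.0137
0.075 290 x -0.0204 0.0582 y -0.016 0.0131
cap plane [ 0.2150809  -0.01937469 -0.00761447] [-0.00718555 -0.00032046 -0.00915374]
```

```bash
python3 -m pendant '[[0.006,0,0,0],[0.008,0,0.001,0],[0,0,0.0015,0],[0,0,0.0015,0],[-0.002,0,0.001,0],[-0.004,0,0.0005,0],[-0.004,0,0,0],[-0.004,0,0,0],[-0.003,0,0,0],[0,0,0,0]]';python3 tl.py |tail -1
```

```text
clock: 12.45
tool_pos: [0.6009, 0.1636, 0.0785]
tcp_rot: [-0.0, 0.725, 0.689, -0.0]
contact_force: [0.7, 0.4, 0.1]
finger_gap: 0.0171
grip_force: 3.0
cap plane [ 0.01863761 -0.01407351 -0.0118968 ] [-0.00820088 -0.00037212 -0.01204441]
```

```bash
python3 -m pendant '[[0,0,0,0],[0,0,0,0],[0,0,0,0],[0,0,0,0],[0,0,-0.01,0],[0,0,-0.03,0],[0,0,-0.04,0],[0,0,-0.04,0],[0,0,-0.04,0],[0,0,0,0]]' 0.45
cat > row.py <<'E'
from h import *
import sys
O=np.array([.5944,.0704]);X=np.array([.0516,.9987]);Y=np.array([-.9987,.0516])
o=get_obs();t=np.array(o['tool_pos'])[:2]-O;print('tcp tray',t@X,t@Y,o['tool_pos'][2],'F tray x',np.array(o['contact_force'])[:2]@X,o['clock'])
for n in sys.argv[1:]:
    im,d,k=cam(n);P=cloud(d,k)
    p=P[...,:2]-O;tx=p@X;ty=p@Y;m=(d>0)&(abs(ty)<.025)&(P[...,2]>.083)&(P[...,2]<.099)&(tx>-.02)&(tx<.188)
    N,l,s,cc=cv2.connectedComponentsWithStats(m.astype(np.uint8))
    for i in range(1,N):
        if s[i,4]>15: print(n,cc[i].round(),s[i,4],tx[l==i].min().round(4),tx[l==i].max().round(4),ty[l==i].min().round(4),ty[l==i].max().round(4),np.median(P[l==i][:,2]).round(4))
    save(n+'_%d.png'%(o['clock']*100),im)
E
python3 row.py wrist side top
```

```text
clock: 13.75
tool_pos: [0.6038, 0.1642, 0.2445]
tcp_rot: [0.003, 0.725, 0.689, 0.004]
contact_force: [0.1, -0.1, -0.3]
finger_gap: 0.0415
grip_force: 0.0
tcp tray 0.09414139877928274 -0.00454133426834933 0.2444917931131397 F tray x -0.12193421955333035 13.75
wrist [318.  92.] 236 0.1685 0.1829 -0.0079 0.0062 0.0901
wrist [318. 122.] 216 0.1428 0.1563 -0.0079 0.0065 0.0902
wrist [320. 192.] 200 0.0772 0.0911 -0.0091 0.0053 0.0901
wrist [319. 231.] 192 0.0375 0.0521 -0.0082 0.0056 0.09
side [347. 173.] 35 0.0384 0.0519 -0.0059 0.0078 0.0915
side [333. 178.] 29 0.0787 0.0916 -0.0076 0.0069 0.0913
side [310. 186.] 29 0.1439 0.1566 -0.0048 0.0075 0.0921
side [300. 190.] 32 0.1692 0.1828 -0.0064 0.0082 0.092
top [319. 180.] 28 0.1685 0.1816 -0.0062 0.0063 0.0892
top [329. 181.] 25 0.1427 0.1534 -0.0075 0.0059 0.0909
```

```bash
python3 -m pendant '[[-0.03,-0.0035,0,0],[-0.04,0,0,0],[-0.02,0,0.02,0],[-0.004,0,0.03,0],[0,0,0.03,0],[0,0,0.0195,0],[0,0,0,0]]' 0 20; python3 row.py
python3 -m pendant '[[-0.006,0,0,0],[-0.006,0,0,0],[-0.006,0,0,0],[-0.004,0,0,0],[-0.004,0,0,0],[0,0,0,0]]'; python3 row.py side; python3 -m pendant '[[-0.006,0,0,0],[-0.006,0,0,0],[-0.006,0,0,0],[0,0,0,0]]'; python3 row.py side top; 
```

```text
clock: 14.78
tool_pos: [0.5913, 0.0705, 0.1371]
tcp_rot: [-0.002, 0.725, 0.689, -0.002]
contact_force: [0.3, -0.0, -0.7]
finger_gap: 0.0002
grip_force: 0.0
tcp tray -7.546456040756815e-05 0.0031326965389099543 0.1370594406148394 F tray x -0.0038205713951265843 14.775
clock: 15.52
tool_pos: [0.5922, 0.0442, 0.1401]
tcp_rot: [0.0, 0.725, 0.689, 0.001]
contact_force: [0.6, 2.6, 2.3]
finger_gap: 0.0002
grip_force: 1.6
tcp tray -0.026237040949803007 0.000875066370202394 0.1400533510500766 F tray x 2.656131649136018 15.525
side [347. 173.] 31 0.0387 0.052 -0.0073 0.0072 0.0919
side [333. 178.] 31 0.0793 0.0919 -0.0068 0.0063 0.0909
side [310. 187.] 30 0.1439 0.1574 -0.006 0.0078 0.0915
side [300. 190.] 32 0.1688 0.183 -0.0075 0.0067 0.0907
clock: 16.08
tool_pos: [0.5906, 0.0256, 0.1394]
tcp_rot: [-0.0, 0.725, 0.689, -0.0]
contact_force: [0.1, 2.3, 2.0]
finger_gap: 0.0006
grip_force: 1.1
tcp tray -0.0449864280204086 0.00148548246688755 0.1393613953056666 F tray x 2.345244123856565 16.075
side [347. 173.] 32 0.0393 0.0524 -0.0083 0.0073 0.0906
side [333. 178.] 31 0.0777 0.0916 -0.0065 0.0061 0.091
side [310. 186.] 30 0.1436 0.157 -0.0051 0.0081 0.0914
side [300. 190.] 32 0.1689 0.1829 -0.0062 0.0071 0.0914
top [319. 180.] 29 0.1685 0.1816 -0.0062 0.0068 0.0895
top [329. 181.] 26 0.1425 0.1534 -0.0076 0.006 0.0898
top [354. 182.] 26 0.0782 0.0892 -0.008 0.0052 0.0896
top [369. 183.] 28 0.0369 0.0502 -0.0067 0.006 0.09
```

```bash
python3 - <<'E'
import cv2,glob
f=sorted(glob.glob('pics/side_*.png'))[-1]; g=sorted(glob.glob('pics/top_*.png'))[-1]
a=cv2.imread(f)[120:240,260:440];b=cv2.imread(g)[140:230,290:470];cv2.imwrite('pics/c1.png',cv2.vconcat([cv2.resize(a,(600,400)),cv2.resize(b[:30*2],(600,200))]))
E
```

```text
(no output)
```

View pics/c1.png

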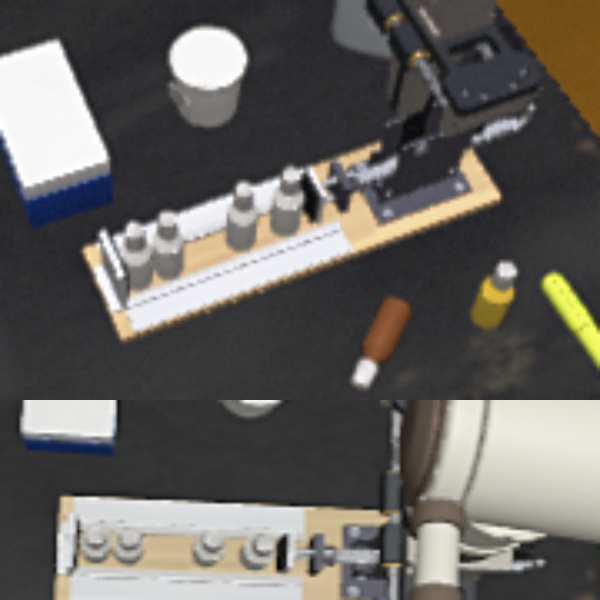

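```bash
cat >> row.py <<'E'
    m=(d>0)&(abs(ty)<.02)&(P[...,2]>.054)&(P[...,2]<.075)&(tx>-.03)&(tx<.13)&(im.max(-1)<120)
    h,_=np.histogram(tx[m],np.arange(-.03,.131,.004));print(n,'dark from -30 step 4:',h, 'max',np.sort(tx[m])[-3:].round(4))
E
python3 -m pendant '[[-0.006,0,0,0],[-0.006,0,0,0],[-0.006,0,0,0],[-0.003,0,0,0],[0,0,0,0]]'; python3 row.py side top;  python3 -m pendant '[[0.02,0,0,0],[0.02,0,0,0],[0.01,0,0,0],[0.002,0,0,0],[0,0,0,0]]';python3 row.py side top
```

```text
clock: 16.8
tool_pos: [0.5895, 0.0071, 0.1388]
tcp_rot: [-0.002, 0.725, 0.689, 0.001]
contact_force: [2.5, 9.3, -0.3]
finger_gap: 0.0003
grip_force: 4.5
tcp tray -0.06344348644742775 0.0016278700302836827 0.13877244562552093 F tray x 9.396509820197043 16.8
side [346. 173.] 30 0.0405 0.0544 -0.0067 0.0073 0.0911
side [333. 178.] 31 0.0783 0.0921 -0.0063 0.0066 0.0918
side [310. 187.] 31 0.1439 0.1565 -0.0054 0.0068 0.0918
side [300. 190.] 32 0.169 0.1829 -0.0066 0.0076 0.0917
side dark from -30 step 4: [ 0  0  0  0  0  0  0  2 15 23  0  1  0  0  2 18 10  1  1  1  1  1  1  0
  0  0  0  0  0  1  0  2  0  0  0  0  0  0  0  0] max [0.0898 0.0942 0.0959]
top [319. 180.] 28 0.1685 0.1816 -0.0065 0.0064 0.0897
top [329. 181.] 26 0.1427 0.1557 -0.0081 0.0061 0.0906
top [354. 182.] 26 0.0783 0.0891 -0.0076 0.0051 0.0901
top [368. 183.] 27 0.0398 0.0529 -0.0064 0.0064 0.0905
top dark from -30 step 4: [ 0  0  0  0  0  1  0  5 14 11  0  0  0  0  0 18  0  0  2  2  2  0  0  0
  0  0  0  0  1  2  0  0  0  0  0  0  0  0  0  0] max [0.0846 0.0865 0.0898]
clock: 17.52
tool_pos: [0.5925, 0.0569, 0.1397]
[... 303 characters left out ...]
0058 0.007 0.0912
side [310. 187.] 31 0.1435 0.157 -0.0061 0.0077 0.0914
side [300. 190.] 32 0.1692 0.1828 -0.0063 0.0072 0.0915
side dark from -30 step 4: [ 0  0  0  0  0  0  0  2 16 22  0  1  0  0  3 17  8  1  1  1  0  2  1  0
  0  0  0  0  0  1  0  1  0  0  0  0  0  0  0  0] max [0.0598 0.09   0.0943]
top [319. 180.] 28 0.1685 0.1816 -0.0067 0.0067 0.0899
top [329. 181.] 25 0.1425 0.1534 -0.0071 0.0059 0.0897
top [354. 182.] 27 0.0782 0.089 -0.0081 0.0055 0.0899
top [368. 183.] 27 0.0398 0.0527 -0.0069 0.0065 0.0904
top dark from -30 step 4: [ 0  0  0  0  0  0  0  6 13 10  0  0  0  0  0 19  0  0  0  1  2  0  0  0
  0  0  0  0  0  2  0  0  0  0  0  0  0  0  0  0] max [0.0534 0.0865 0.0897]
```

```bash
for i in 1 2; do python3 -m pendant '[[-0.008,0,0,0],[-0.006,0,0,0],[-0.006,0,0,0],[-0.006,0,0,0],[-0.006,0,0,0],[-0.006,0,0,0],[-0.006,0,0,0],[-0.004,0,0,0],[0,0,0,0]]' | grep -E "force|tool_pos"; python3 -m pendant '[[0.016,0,0,0],[0.016,0,0,0],[0.014,0,0,0],[0.002,0,0,0],[0,0,0,0]]' | grep tool_pos; python3 row.py side top; done
```

```text
tool_pos: [0.5898, 0.0093, 0.139]
contact_force: [2.4, 3.8, -1.1]
grip_force: 2.0
tool_pos: [0.5925, 0.0572, 0.1397]
tcp tray -0.013324051238356605 0.001246059616734435 0.13969060869886762 F tray x -0.08183513554110167 19.375
side [342. 175.] 29 0.0522 0.0655 -0.0067 0.0072 0.0919
side [333. 178.] 28 0.0782 0.0913 -0.0072 0.0074 0.0914
side [310. 186.] 29 0.1441 0.1561 -0.0066 0.0077 0.0909
side [300. 190.] 30 0.1697 0.1828 -0.0071 0.0067 0.091
side dark from -30 step 4: [ 0  0  0  0  0  0  0  0  1  1  3 14 22  0  1  0  0  2 25  2  0  1  0  0
  0  0  0  0  0  0  1  1  0  0  0  0  0  0  0  0] max [0.0555 0.0937 0.0959]
top [319. 180.] 28 0.1686 0.1816 -0.0063 0.0067 0.0892
top [329. 181.] 26 0.1425 0.1534 -0.0073 0.0059 0.0898
top [354. 182.] 26 0.0783 0.0889 -0.008 0.0053 0.0902
top [364. 182.] 26 0.0523 0.0631 -0.0065 0.0065 0.0893
top dark from -30 step 4: [ 0  0  0  0  0  0  0  0  1  0  4 19  6  0  0  0  0  1 13  1  0  0  1  1
  0  0  0  0  1  2  0  0  0  0  0  0  0  0  0  0] max [0.0847 0.0866 0.0897]
tool_pos: [0.5899, 0.0092, 0.1391]
contact_force: [2.5, 4.4, -0.5]
grip_force: 
[... 237 characters left out ...]
-0.009 0.006 0.0918
side [310. 187.] 30 0.1436 0.157 -0.0065 0.0072 0.0913
side [300. 190.] 30 0.1687 0.183 -0.005 0.0072 0.0914
side dark from -30 step 4: [ 0  0  0  0  0  0  0  0  0  0  0  1  0  3 14 23  0  1  0  0  2 20  4  0
  0  1  0  1  0  0  0  0  0  0  0  0  0  0  0  0] max [0.0583 0.0719 0.0787]
top [319. 180.] 28 0.1685 0.1816 -0.0065 0.0065 0.0899
top [329. 181.] 25 0.1428 0.1534 -0.0074 0.0055 0.0897
top [350. 181.] 26 0.0881 0.1014 -0.007 0.0051 0.0897
top [360. 182.] 28 0.0628 0.0756 -0.0062 0.0066 0.0895
top dark from -30 step 4: [ 0  0  0  0  0  0  0  0  0  0  0  1  0  7 12  9  0  0  0  0  1 14  0  0
  0  0  3  0  0  0  1  1  1  0  0  0  0  0  0  0] max [0.0924 0.095  0.1003]
```

```bash
for i in 1 2; do python3 -m pendant '[[-0.008,0,0,0],[-0.006,0,0,0],[-0.006,0,0,0],[-0.006,0,0,0],[-0.006,0,0,0],[-0.006,0,0,0],[-0.006,0,0,0],[-0.004,0,0,0],[0,0,0,0]]' | grep -E "force|tool_pos"; python3 -m pendant '[[0.016,0,0,0],[0.016,0,0,0],[0.014,0,0,0],[0.002,0,0,0],[0,0,0,0]]' | grep tool_pos; python3 row.py side ; done
```

```text
tool_pos: [0.5899, 0.0093, 0.1391]
contact_force: [2.6, 3.5, 0.1]
grip_force: 2.0
tool_pos: [0.5924, 0.0572, 0.1397]
tcp tray -0.01332027767356905 0.0012684568662555012 0.139673895144503 F tray x 0.09568758382293932 23.075
side [334. 178.] 33 0.0767 0.0899 -0.008 0.0076 0.0912
side [325. 181.] 31 0.1011 0.1149 -0.0098 0.0056 0.0908
side [310. 186.] 30 0.1434 0.1562 -0.0051 0.0077 0.0917
side [300. 190.] 30 0.1703 0.183 -0.0054 0.0073 0.092
side dark from -30 step 4: [ 0  0  0  0  0  0  0  0  0  0  0  0  0  0  0  0  3 15 17  1  0  0  0  6
 17  3  1  0  0  0  0  0  0  0  0  0  0  0  0  0] max [0.0704 0.0704 0.0763]
tool_pos: [0.5899, 0.0092, 0.1391]
contact_force: [2.4, 3.2, -0.7]
grip_force: 2.0
tool_pos: [0.5924, 0.0572, 0.1397]
tcp tray -0.01330012263277377 0.0012663743458674792 0.13966327354058752 F tray x -0.42575807473136934 24.875
side [330. 179.] 30 0.0883 0.1015 -0.0084 0.0068 0.091
side [320. 182.] 32 0.1133 0.1267 -0.0077 0.0061 0.0921
side [310. 186.] 29 0.1437 0.1565 -0.0047 0.0082 0.0909
side [300. 190.] 28 0.1692 0.183 -0.006 0.0068 0.0923
side dark from -30 step 4: [ 0  0  0  0  0  0  0  0  0  0  0  0  0  0  0  0  0  0  0  4 16 20  1  0
  0  0  4 18  3  0  0  1  1  0  0  1  1  1  0  0] max [0.113  0.1162 0.1194]
```

```bash
python3 -m pendant '[[-0.008,0,0,0],[-0.006,0,0,0],[-0.006,0,0,0],[-0.006,0,0,0],[-0.006,0,0,0],[-0.006,0,0,0],[-0.006,0,0,0],[-0.004,0,0,0],[0,0,0,0]]' | grep -E "force|tool_pos";  python3 row.py side top
```

```text
tool_pos: [0.5899, 0.0095, 0.1391]
contact_force: [2.1, 4.5, 0.3]
grip_force: 2.5
tcp tray -0.061041442157167246 0.0013275189386789382 0.13907608608887784 F tray x 4.556043974963121 26.05
side [327. 180.] 30 0.0966 0.1105 -0.0056 0.0063 0.091
side [317. 183.] 30 0.1216 0.1347 -0.0076 0.0047 0.0917
side [308. 187.] 31 0.1459 0.1597 -0.0071 0.0076 0.0917
side [299. 190.] 33 0.1718 0.185 -0.0051 0.0089 0.0915
side dark from -30 step 4: [ 0  0  0  0  0  0  0  0  0  0  0  0  0  0  0  0  0  0  0  0  0  1  3 12
 19  0  0  0  1 19  5  0  1  1  1  1  0  0  1  0] max [0.1079 0.1105 0.1259]
top [318. 180.] 26 0.1711 0.1817 -0.0063 0.0065 0.0898
top [328. 181.] 24 0.1453 0.1583 -0.007 0.006 0.0908
top [337. 181.] 27 0.1198 0.1327 -0.0087 0.0044 0.0907
top [347. 181.] 25 0.0964 0.1069 -0.0067 0.0062 0.0906
top dark from -30 step 4: [ 0  0  0  0  0  0  0  0  0  0  0  0  0  0  0  0  0  0  0  0  0  0  5 19
  0  0  0  0  0 16  1  0  0  1  1  0  0  0  0  1] max [0.1053 0.1082 0.1291]
```

```bash
cat > sep.py <<'E'
from h import *
O=np.array([.5944,.0704]);X=np.array([.0516,.9987]);Y=np.array([-.9987,.0516])
o=get_obs();t=np.array(o['tool_pos'])[:2]-O;S=[]
for n in ('side','side','top','top'):
    im,d,k=cam(n);P=cloud(d,k);p=P[...,:2]-O;tx=p@X;ty=p@Y
    m=(d>0)&(abs(ty)<.02)&(P[...,2]>.054)&(P[...,2]<.075)&(tx>.04)&(tx<.1)&(im.max(-1)<120)
    a=tx[m];c=a[(a<.078)];b=a[a>=.08];S.append([n,(c.mean()*1e3).round(1),(b.mean()*1e3).round(1),((b.mean()-c.mean())*1e3).round(1)])
print('tcp',(t@X).round(4),'F',np.array(o['contact_force']).round(1),o['clock'],S)
E
python3 sep.py
python3 -m pendant '[[0.016,0,0,0],[0.016,0,0,0],[0.014,0,0,0],[0.002,0,0,0],[0,0,0,0]]' | grep tool_pos; python3 sep.py
python3 -m pendant '[[-0.008,0,0,0],[-0.006,0,0,0],[-0.006,0,0,0],[-0.004,0,0,0],[-0.003,0,0,0],[0,0,0,0]]' | grep -E "force|tool_pos"; python3 sep.py
```

```text
tcp -0.0609 F [2.  4.1 0.6] 26.15 [['side', np.float64(65.3), np.float64(88.2), np.float64(22.9)], ['side', np.float64(65.2), np.float64(88.5), np.float64(23.3)], ['top', np.float64(63.4), np.float64(88.1), np.float64(24.7)], ['top', np.float64(63.4), np.float64(88.1), np.float64(24.8)]]
tool_pos: [0.5924, 0.0572, 0.1396]
tcp -0.0133 F [-0.8  0.6  0. ] 26.975 [['side', np.float64(63.2), np.float64(88.7), np.float64(25.4)], ['side', np.float64(63.5), np.float64(88.7), np.float64(25.2)], ['top', np.float64(62.0), np.float64(88.1), np.float64(26.1)], ['top', np.float64(61.9), np.float64(88.0), np.float64(26.1)]]
tool_pos: [0.5916, 0.0304, 0.1404]
contact_force: [0.5, 5.1, 3.3]
grip_force: 2.4
tcp -0.0401 F [0.5 5.1 3.3] 27.925 [['side', np.float64(68.9), np.float64(89.5), np.float64(20.7)], ['side', np.float64(69.2), np.float64(88.8), np.float64(19.6)], ['top', np.float64(67.8), np.float64(88.3), np.float64(20.5)], ['top', np.float64(67.7), np.float64(88.3), np.float64(20.6)]]
```

```bash
python3 -m pendant '[[-0.003,0,0,0],[-0.003,0,0,0],[-0.002,0,0,0],[0,0,0,0],[0,0,0,0]]' | grep -E "force|tool_pos"; python3 sep.py; python3 row.py side
```

```text
tool_pos: [0.5909, 0.0225, 0.1399]
contact_force: [0.8, 5.1, 4.2]
grip_force: 2.6
tcp -0.048 F [0.8 5.1 4.2] 28.75 [['side', np.float64(71.3), np.float64(89.2), np.float64(17.9)], ['side', np.float64(71.2), np.float64(88.9), np.float64(17.7)], ['top', np.float64(69.9), np.float64(88.5), np.float64(18.6)], ['top', np.float64(69.7), np.float64(88.4), np.float64(18.7)]]
tcp tray -0.0479127718910701 0.0010491470710300072 0.1398835149465322 F tray x 6.479708229177116 28.95
side [326. 181.] 32 0.0961 0.1108 -0.0057 0.0076 0.0914
side [317. 183.] 33 0.1214 0.1352 -0.0084 0.0054 0.0917
side [309. 187.] 34 0.1456 0.1598 -0.0074 0.0087 0.0913
side [300. 190.] 32 0.1715 0.1852 -0.0059 0.0084 0.0922
side dark from -30 step 4: [ 0  0  0  0  0  0  0  0  0  0  0  0  0  0  0  0  0  0  0  0  0  0  2  1
  9 23  5  0  4 16  7  0  0  1  2  0  0  0  1  0] max [0.1084 0.1099 0.125 ]
```

```bash
python3 -m pendant '[[0,0,0,0],[0,0,0,0],[0,0,0,0],[0,0,0,0]]' | grep -E "force|tool_pos"; python3 sep.py; python3 -c "
from bench import job_done;print(job_done())"
```

```text
tool_pos: [0.5909, 0.0226, 0.1399]
contact_force: [1.3, 5.6, 3.9]
grip_force: 2.6
tcp -0.0479 F [1.3 5.6 3.9] 29.5 [['side', np.float64(71.0), np.float64(88.6), np.float64(17.5)], ['side', np.float64(71.2), np.float64(88.6), np.float64(17.4)], ['top', np.float64(69.8), np.float64(88.4), np.float64(18.6)], ['top', np.float64(69.7), np.float64(88.4), np.float64(18.7)]]
the job is handed in; nothing more can be done
None
```

I handed the job in at about 29.5 s: the fallen bottle stands in the gap, all four are upright and tight against the stop, and the trigger is held pulled with the pad about 8 mm in by camera estimate; no verdict came back.

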